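# Make up two product-trial boxes

## Task

Make up the two trial boxes from the samples standing on the bench: the short box with two compartments gets one of the two cream jars and the dropper bottle; the long box with three compartments gets the other cream jar, the nozzle bottle and the deodorant stick. Stand each one upright on the floor of a compartment of its own - only the wide compartment of each box takes a jar - and set it down gently, do not let it drop. Leave the mist bottle, the red-lidded glass jar and the big tub where they stand.

Things in the scene. Friction and masses are not known exactly. Their poses are not given: they have to be found in the camera images.
- short_box: Short box: open cardboard tray fixed to the bench, 82 (x) by 137 mm (y), two compartments. Origin: centre of underside. Compartments in a row along its y, all 76 mm deep in x (centred on x = 0). Walls, partitions and floor 3 mm thick; walls and partitions reach 24 mm above the bench. Narrow one 52 mm wide, centre y = -39.5 mm; wide one 76 mm wide, centre y = +27.5 mm.
- long_box: Long box: open cardboard tray fixed to the bench, 82 (x) by 192 mm (y), three compartments. Origin: centre of underside. Compartments in a row along its y, all 76 mm deep in x (centred on x = 0). Walls, partitions and floor 3 mm thick; walls and partitions reach 24 mm above the bench. Wide one in the middle, 76 mm wide, centre y = 0; narrow ones at the ends, 52 mm wide, centres y = -67 and +67 mm.
- jar_a: Cream jar: low, wide, plain white screw-lid jar, a cylinder 58 mm in diameter and 50 mm high. One of two identical ones. It stands upright; origin at the centre of its underside, z up. About 0.11 kg.
- jar_b: Cream jar: low, wide, plain white screw-lid jar, a cylinder 58 mm in diameter and 50 mm high. One of two identical ones. It stands upright; origin at the centre of its underside, z up. About 0.11 kg.
- dropper_bottle: Dropper bottle: amber glass bottle, 32 mm in diameter up to 58 mm, then a sloping shoulder, a black collar 19 mm in diameter from 66 to 82 mm and a slim rubber bulb up to 102 mm. It stands upright; origin at the centre of its underside, z up. Best gripped on the glass, 40 to 55 mm up. About 0.07 kg.
- nozzle_bottle: Nozzle bottle: white, 34 mm in diameter up to 85 mm, then a shoulder and a slender pointed nozzle up to 128 mm. It stands upright; origin at the centre of its underside, z up. Best gripped on the body, 60 to 80 mm up. About 0.10 kg.
- stick: Deodorant stick: white flat-sided block 52 mm (its x) by 28 mm (its y) and 72 mm high, with a grey foot 11 mm high. It stands upright; origin at the centre of its underside, z up. It fits a narrow compartment only with its 52 mm side along the box's x. About 0.08 kg.
- mist_bottle: Mist bottle (stays where it is): slim plain white cylinder 30 mm in diameter and 112 mm high with a flat top. Origin at the centre of its underside, z up.
- glass_jar: Glass jar (stays where it is): clear glass with a red lid, 49 mm in diameter and 61 mm high. Origin at the centre of its underside, z up.
- tub: Big tub (stays where it is): white lidded tub 110 mm in diameter and 100 mm high. Origin at the centre of its underside, z up.
There are look-alikes about, which are no part of the job. What is shaped like the short_box but turquoise is not meant.

How it is judged:
At the end, for the whole second after the job is handed in: A cream jar in each box's wide compartment, dropper bottle in the short box's narrow one, nozzle bottle and stick one each in the long box's narrow ones: all on the floor (8 mm), upright (0.12 rad), centred within 20 mm (bottles, stick: 18 by 28 mm), still; the other three within 25 mm ((((x of jar_a in the frame of short_box between -0.02 and 0.02 m and y of jar_a in the frame of short_box between 0.0075 and 0.0475 m and z of jar_a in the frame of short_box below 0.008 m) and (x of jar_b in the frame of long_box between -0.02 and 0.02 m and y of jar_b in the frame of long_box between -0.02 and 0.02 m and z of jar_b in the frame of long_box below 0.008 m)) or ((x of jar_b in the frame of short_box between -0.02 and 0.02 m and y of jar_b in the frame of short_box between 0.0075 and 0.0475 m and z of jar_b in the frame of short_box below 0.008 m) and (x of jar_a in the frame of long_box between -0.02 and 0.02 m and y of jar_a in the frame of long_box between -0.02 and 0.02 m and z of jar_a in the frame of long_box below 0.008 m))) and x of dropper_bottle in the frame of short_box between -0.028 and 0.028 m and y of dropper_bottle in the frame of short_box between -0.0575 and -0.0215 m and z of dropper_bottle in the frame of short_box below 0.008 m and (((x of nozzle_bottle in the frame of long_box between -0.028 and 0.028 m and y of nozzle_bottle in the frame of long_box between -0.085 and -0.049 m and z of nozzle_bottle in the frame of long_box below 0.008 m) and (x of stick in the frame of long_box between -0.028 and 0.028 m and y of stick in the frame of long_box between 0.049 and 0.085 m and z of stick in the frame of long_box below 0.008 m)) or ((x of stick in the frame of long_box between -0.028 and 0.028 m and y of stick in the frame of long_box between -0.085 and -0.049 m and z of stick in the frame of long_box below 0.008 m) and (x of nozzle_bottle in the frame of long_box between -0.028 and 0.028 m and y of nozzle_bottle in the frame of long_box between 0.049 and 0.085 m and z of nozzle_bottle in the frame of long_box below 0.008 m))) and angle between each of jar_a, jar_b, dropper_bottle, nozzle_bottle, stick, mist_bottle, glass_jar, tub's own z axis and vertical below 0.12 rad and linear speed of each of jar_a, jar_b, dropper_bottle, nozzle_bottle, stick below 0.02 m/s and distance of each of mist_bottle, glass_jar, tub from where it was at the start of the episode below 0.025 m); the robot touches nothing.
It fails at once if a sample is dropped: one of the five falls or slides free of the fingers faster than 0.7 m/s (a fall of about 25 mm) ((linear speed of jar_a above 0.7 m/s and contact force between the fingers and jar_a below 0.05 N) or (linear speed of jar_b above 0.7 m/s and contact force between the fingers and jar_b below 0.05 N) or (linear speed of dropper_bottle above 0.7 m/s and contact force between the fingers and dropper_bottle below 0.05 N) or (linear speed of nozzle_bottle above 0.7 m/s and contact force between the fingers and nozzle_bottle below 0.05 N) or (linear speed of stick above 0.7 m/s and contact force between the fingers and stick below 0.05 N)).
It fails at once if the mist bottle, the glass jar or the tub is moved more than 25 mm or tipped (distance of any of mist_bottle, glass_jar, tub from where it was at the start of the episode above 0.025 m or angle between any of mist_bottle, glass_jar, tub's own z axis and vertical above 0.3 rad).
It also fails if it takes over 128 s, if anything falls off the work surface, if the arm or the gripper's body presses on something with over 40 N, if the wrist force passes 120 N, or if a joint passes its speed limit or range.

## Robot

A 7-joint arm with a two-finger parallel gripper is mounted at the origin on the work surface. World frame = base frame: x ahead of the robot, y to its left, z up, the work surface at z = 0. Lengths are in m, angles in rad, forces in N, time in s.
With the tool pointing down it reaches from about 0.4 to 0.85 m from the base axis. Payload 4.5 kg.
Tool frame: the origin (TCP) lies at the very end of the fingers, on their centre line; the grasp point (between the pads) lies 19 mm behind it; z points along the fingers, y is the line along which they close (so a half turn about z gives the same grasp; the last joint's range is limited). The gripper opens to 85 mm and grips with 20 to 120 N. Pads are 22 mm wide; open, the fingers measure 114 mm over their backs; the gripper's body (76 mm by 85 mm) begins 54 mm behind the grasp point. The pads swing forward as they close: fully open they stand 13 mm farther back than shut.
Start: joints at [1.186, 0.689, -0.195, 1.565, 0.157, 0.902, -0.215], TCP at [0.254, -0.571, 0.231] pointing down, gripper open.
Joint ranges: [-3.01, 3.01], [-0.46, 2.08], [-1.47, 1.51], [0.13, 2.56], [-1, 4.14], [0.04, 2.09], [-2.66, 2.66]. Speed limits (rad/s): [2.57, 2.57, 3.14, 3.14, 3.14, 3.14, 3.14].

## Interface

Orientations are given as a unit quaternion [w, x, y, z].
In Python, from workcell import arm gives the robot as it stands. The module is installed in compiled form; this text tells all that it offers.
- The arm moves only by the tool creep_tool, called after "Emit:" by a JSON object that holds its "op" and its "data". Schema: {"type":"object","properties":{"motion":{"type":"array","items":{"type":"array","items":{"type":"number"},"minItems":7,"maxItems":7},"minItems":1,"maxItems":20},"force":{"type":"number"},"only":{"type":"string"},"quiet":{"type":"boolean"},"lines":{"type":"string"}},"required":["motion"],"additionalProperties":false}. motion is a list of rows, 1 to 20 of them, each of 7 numbers: dx, dy, dz in fractions of the full range, 1 being 0.25 m, then a rotation vector rx, ry, rz in parts of the range, where 1.0 means 90 degrees, then the finger opening in m; each row shifts and turns the commanded pose from where the row before left it, along the tool's axes as they then stand; what a row does not reach is not made up. A row lasts 1/8 s, in which the tool goes at most 0.0625 m and 0.188 rad, less where a joint would pass 70% of its speed; a pose out of reach is approached as far as the arm can. The fingers move at their own pace and stop on an object; force is the grip in N (left out, the last holds). Time passes only in rows, so rows that do not move let the fingers close. The tool returns the time, the measured TCP pose, the force, the opening and the grip force at its end. only (a regular expression) keeps the lines of the reply that match it, lines (a string "A,B") keeps lines A to B, and quiet returns only ok. A shift or turn number past 1, either way, is cut back to 1. Input that does not fit is refused with a message, and nothing moves.
- arm.sense(): the state, without advancing time (a new reading comes with each control period).
- arm.capture(name): name is "scene" or "top" or "wrist"; returns a dict with "img" (400x640x3 uint8, red, green, blue), "depth" (400x640 float32, m along the optical axis (not along the pixel's ray), 0 where there is no reading), "fx", "fy", "cx", "cy" (pixels), "eye" and "orientation" of the camera in the world. Camera axes: x right, y down, z forward; pixel columns grow to the right and rows downward; lengths in m; the calibration is good to about 2 mm. A picture is of the moment at which its call begins.
- arm.sign_off(): hands the job in; it is judged then, once.
The state is a dict: "time": time; "joint_positions": joint angles; "dq": joint speeds; "tau": joint torques, N m; "tcp_pos": TCP position; "eef_rot": TCP orientation; "contact_force": force on the tool from outside, world axes, zero at the start; "moment": the same for the moment, N m; "width": finger opening in m; "grasp_force": force on a finger pad.
Only numpy, scipy, OpenCV 4.12 (cv2) and the standard library are available. Lean on these libraries where they do the work, as an engineer would, in place of code of your own. Each camera call takes 0.05 s, during which the arm holds its last target. There are 200 camera calls.

## Working session

There is one attempt and no reset: what is moved stays moved. The work goes in short steps, Python scripts to look and compute and a tool call to move; the robot and the scene stay as the last step left them, time stands still between calls to the robot, and variables do not carry over. Pictures are saved under pics/ and viewed, at most 14 in all, crops included, and the job is handed in when it is done.

```bash
mkdir -p pics; ls; cat > h.py <<'E'
import numpy as np, cv2
from workcell import arm
from scipy.spatial.transform import Rotation as R
def rot(q): return R.from_quat([q[1],q[2],q[3],q[0]]).as_matrix()
def cap(name,save=None):
    c=arm.capture(name); c['R']=rot(c['orientation']); c['eye']=np.array(c['eye'])
    if save: cv2.imwrite('pics/'+save,c['img'][:,:,::-1])
    return c
def ray(c,u,v):
    return c['R']@np.array([(u-c['cx'])/c['fx'],(v-c['cy'])/c['fy'],1.0])
def onplane(c,u,v,z):
    d=ray(c,u,v); return c['eye']+d*(z-c['eye'][2])/d[2]
def cloud(c):
    v,u=np.mgrid[0:400,0:640]; D=c['depth']
    P=np.stack([(u-c['cx'])/c['fx']*D,(v-c['cy'])/c['fy']*D,D],-1)@c['R'].T+c['eye']
    P[D==0]=np.nan; return P
E
python3 - <<'E'
from h import *
for n in('scene','top','wrist'):
    c=cap(n,n+'0.png'); print(n,c['eye'],c['R'].round(3).tolist(),c['fx'],c['cx'],c['cy'],(c['depth']>0).mean())
    np.save(n+'0.npy',c,allow_pickle=True)
print(arm.sense())
E
```

```text
pics
scene [1.31984563 0.38685685 0.72045836] [[-0.481, 0.51, -0.714], [0.877, 0.27, -0.398], [-0.01, -0.817, -0.577]] 383.39513241155635 319.1182314919709 200.71676174855685 0.99597265625
top [ 0.36085927 -0.06058612  1.34725257] [[0.014, -0.994, 0.104], [-1.0, -0.015, -0.011], [0.012, -0.104, -0.994]] 423.9809223056428 323.21666062805565 200.49028712866604 0.99588671875
wrist [ 0.32865217 -0.53752522  0.37291648] [[0.407, -0.864, -0.295], [-0.913, -0.386, -0.13], [-0.002, 0.322, -0.947]] 299.09591255699104 317.221549328517 198.19302514353376 0.996234375
{'time': 0.15, 'joint_positions': array([ 1.18581423,  0.68977458, -0.19450473,  1.56609406,  0.15730585,
        0.90250544, -0.21511065]), 'dq': array([ 0.00089057, -0.00082143,  0.00103258, -0.00416249,  0.00033214,
       -0.00148333,  0.00259626]), 'tau': array([-2.38495377e-03, -5.39934003e+01, -1.26893196e+00, -1.58716536e+01,
        9.17371624e-03,  6.50715345e-03,  3.37494853e-06]), 'tcp_pos': array([ 0.25390942, -0.57056458,  0.2306811 ]), 'eef_rot': array([-6.65758949e-04,  9.78153334e-01,  2.07883548e-01, -2.04792603e-04]), 'contact_force': array([ 0.34553243,  0.76396393, -0.08963612]), 'moment': array([-0.00423661, -0.00914492, -0.02681748]), 'grasp_force': 0.0, 'width': 0.08554799591928093}
```

View pics/top0.png

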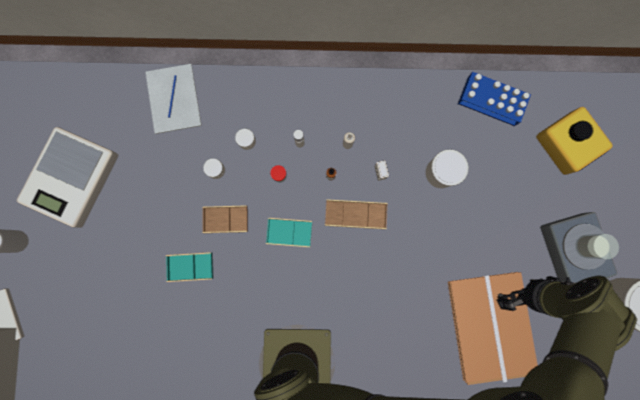

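View pics/scene0.png

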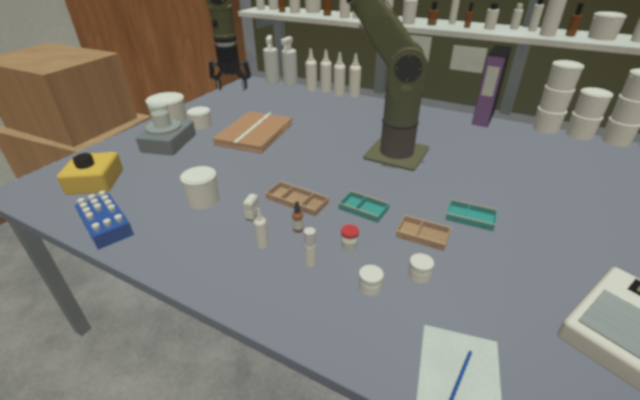

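The top view shows the brown boxes at (225,219) short and (356,214) long, with turquoise look-alikes at (190,267) and (290,232). The cream jars are at (245,138) and (213,168). The mist bottle is at (298,135), the nozzle bottle at (349,138), the dropper at (331,173), the stick at (382,169), the red-lidded jar at (279,173) and the tub at (450,168). The scene view agrees: nozzle (261,230), flat-topped mist bottle (310,245), dropper (297,218), stick (251,207).

```bash
python3 - <<'E'
from h import *
c=np.load('top0.npy',allow_pickle=True).item(); P=cloud(c)
m=((P[...,2]>0.012)&(P[...,0]>.2)&(P[...,0]<.8)&(P[...,1]>-.5)&(P[...,1]<.4)).astype(np.uint8)
n,l,s,ce=cv2.connectedComponentsWithStats(m)
for i in range(1,n):
    if s[i,4]<15: continue
    Q=P[l==i]; t=Q[Q[:,2]>np.nanmax(Q[:,2])-.012]
    print(ce[i].round(),s[i,4],'min',Q.min(0).round(3),'max',Q.max(0).round(3),'topmean',t.mean(0).round(3),c['img'][l==i].mean(0).round())
E
```

```text
[245. 138.] 305 min [0.663 0.145 0.013] max [0.719 0.201 0.057] topmean [0.691 0.174 0.05 ] [184. 185. 185.]
[299. 138.] 146 min [ 0.673 -0.011  0.013] max [0.701 0.017 0.117] topmean [0.687 0.004 0.112] [150. 149. 147.]
[349. 140.] 148 min [ 0.671 -0.165  0.012] max [ 0.704 -0.135  0.13 ] topmean [ 0.688 -0.151  0.124] [145. 138. 128.]
[447. 169.] 1192 min [ 0.544 -0.5    0.012] max [ 0.652 -0.398  0.108] topmean [ 0.597 -0.45   0.1  ] [184. 185. 187.]
[214. 168.] 317 min [0.567 0.239 0.012] max [0.622 0.296 0.055] topmean [0.594 0.269 0.05 ] [183. 184. 184.]
[382. 170.] 210 min [ 0.568 -0.273  0.012] max [ 0.624 -0.236  0.077] topmean [ 0.595 -0.254  0.07 ] [169. 167. 166.]
[278. 173.] 216 min [0.556 0.042 0.014] max [0.604 0.088 0.068] topmean [0.579 0.066 0.061] [179.  54.  52.]
[331. 173.] 106 min [ 0.567 -0.113  0.014] max [ 0.597 -0.082  0.109] topmean [ 0.584 -0.098  0.101] [85. 61. 47.]
[358. 214.] 284 min [ 0.415 -0.276  0.012] max [ 0.505 -0.081  0.035] topmean [ 0.457 -0.183  0.025] [152. 130. 104.]
[224. 219.] 241 min [0.396 0.162 0.012] max [0.482 0.301 0.03 ] topmean [0.439 0.233 0.024] [137. 114.  89.]
[288. 231.] 187 min [ 0.356 -0.038  0.012] max [0.443 0.101 0.03 ] topmean [0.401 0.03  0.024] [118. 150. 132.]
[195. 267.] 210 min [0.244 0.265 0.012] max [0.334 0.4   0.03 ] topmean [0.289 0.321 0.024] [100. 128. 112.]
[456. 290.] 225 min [ 0.2   -0.5    0.014] max [ 0.26  -0.466  0.045] topmean [ 0.231 -0.484  0.037] [175. 128.  92.]
[576. 338.] 1747 min [ 0.2   -0.5    0.561] max [ 0.254 -0.423  0.712] topmean [ 0.203 -0.452  0.704] [47. 45. 31.]
```

Units first: shifts go in shares of 0.25 m and turns go in shares of 90 degrees. So 0.046 m / 0.25 = 0.184, -0.037 m / 0.25 = -0.148, 0.14 rad / 1.5708 = 0.0891.

Emit:
{"op": "creep_tool", "data": {"motion": [[0.184, -0.148, -0.044, 0, 0, 0, 0.085], [0.184, -0.148, -0.044, 0, 0, 0, 0.085], [0.184, -0.148, -0.044, 0, 0, 0, 0.085], [0.184, -0.148, -0.044, 0, 0, 0, 0.085], [0.184, -0.148, -0.044, 0, 0, 0, 0.085], [0.184, -0.148, -0.044, 0, 0, 0, 0.085], [0.184, -0.148, -0.044, 0, 0, 0, 0.085], [0.184, -0.148, -0.044, 0, 0, 0, 0.085], [0.184, -0.148, -0.044, 0, 0, 0, 0.085], [0, 0, 0, 0, 0, 0.0891, 0.085], [0, 0, 0, 0, 0, 0.0891, 0.085], [0, 0, 0, 0, 0, 0.0885, 0.085], [0, 0, 0, 0, 0, 0, 0.085]], "force": 40}}

```text
time: 1.78
tcp_pos: [0.4968, -0.0983, 0.3301]
eef_rot: [0.0, 1.0, 0.001, -0.0]
contact_force: [1.2, -0.3, 0.1]
width: 0.0848
grasp_force: 0.0
```

```bash
python3 - <<'E'
from h import *
c=cap('wrist','w1.png'); np.save('w1.npy',c,allow_pickle=True); print(c['eye'],c['R'].round(3).tolist()); s=arm.sense(); print(s['tcp_pos'],s['eef_rot'])
E
```

```text
[ 0.57869547 -0.09873743  0.47243693] [[0.002, -0.946, -0.323], [-1.0, -0.002, -0.001], [0.0, 0.323, -0.946]]
[ 0.49682238 -0.09830242  0.33013881] [ 8.64221404e-05  9.99999126e-01  1.30054823e-03 -2.23000956e-04]
```

View pics/w1.png

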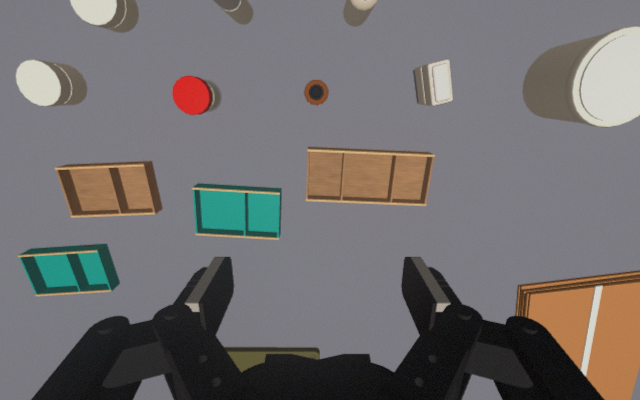

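The wrist view shows jars at (42,83) and (97,5), the red jar (192,95), dropper (316,92), stick (437,83) and tub (610,78). The boxes are short (108,190) and long (369,177), with turquoise ones at (237,212) and (68,270); the nozzle (362,3) and mist bottle (232,3) are cut off by the frame edge. I'll take a second viewpoint.

In the tool's units: -0.05 m / 0.25 = -0.2, -0.03 m / 0.25 = -0.12.

Emit:
{"op": "creep_tool", "data": {"motion": [[0.12, -0.2, 0, 0, 0, 0, 0.085], [0.12, -0.2, 0, 0, 0, 0, 0.085], [0.12, -0.2, 0, 0, 0, 0, 0.085], [0.08, -0.12, 0, 0, 0, 0, 0.085], [0, 0, 0, 0, 0, 0, 0.085], [0, 0, 0, 0, 0, 0, 0.085]]}}

```text
time: 2.58
tcp_pos: [0.6066, 0.0802, 0.33]
eef_rot: [0.001, 1.0, -0.0, -0.0]
contact_force: [0.1, -0.7, 0.1]
width: 0.085
grasp_force: 0.0
```

```bash
python3 - <<'E'
from h import *
c2=cap('wrist','w2.png'); np.save('w2.npy',c2,allow_pickle=True); s=arm.sense(); print(s['tcp_pos'],s['eef_rot'])
c1=np.load('w1.npy',allow_pickle=True).item()
for k,c in(('w1',c1),('w2',c2)):
    P=cloud(c); hsv=cv2.cvtColor(c['img'],cv2.COLOR_RGB2HSV)
    m=((P[...,2]>0.014)&(P[...,2]<.14)&(P[...,0]>.35)&(P[...,0]<.8)&(P[...,1]>-.38)&(P[...,1]<.35)).astype(np.uint8)
    m[240:]=0
    n,l,st,ce=cv2.connectedComponentsWithStats(m)
    print(k)
    for i in range(1,n):
        if st[i,4]<100: continue
        Q=P[l==i]; zt=np.nanpercentile(Q[:,2],97); sel=(l==i)&(P[...,2]>zt-.006)
        cnt=np.argwhere(sel)[:,::-1].astype(np.float32)
        (cx,cy),(w,h),a=cv2.minAreaRect(cnt)
        uc=(cnt.min(0)+cnt.max(0))/2
        T=P[sel]; r=cv2.minAreaRect(T[:,:2].astype(np.float32))
        print(ce[i].round(),'zt',zt.round(4),'toppix',uc,'rectxyz',np.round(r[0],4),np.round(r[1],4),round(r[2],1),'mean',T.mean(0).round(4),c['img'][sel].mean(0).round())
E
```

```text
[0.60655687 0.07967538 0.33018573] [ 6.83733912e-04  9.99999451e-01 -7.13992117e-04 -3.48284580e-04]
w1
[105.  13.] zt 0.0514 toppix [94. 13.] rectxyz [0.6758 0.1748] [0.0279 0.0586] 0.2 mean [0.6777 0.1729 0.0497] [201. 199. 186.]
[236.   9.] zt 0.1064 toppix [222.    1.5] rectxyz [0.6742 0.0027] [0.0027 0.016 ] 3.9 mean [0.6739 0.002  0.1052] [92. 87. 81.]
[358.  10.] zt 0.0932 toppix [364.    4.5] rectxyz [ 0.6752 -0.1505] [0.0084 0.0267] 0.0 mean [ 0.6758 -0.15    0.0906] [184. 169. 149.]
[434.  83.] zt 0.073 toppix [440.   82.5] rectxyz [ 0.5949 -0.2541] [0.0509 0.0276] 12.9 mean [ 0.5949 -0.2534  0.0707] [202. 199. 189.]
[48. 83.] zt 0.0513 toppix [40. 83.] rectxyz [0.5945 0.2687] [0.0574 0.0582] 15.7 mean [0.5946 0.2675 0.0497] [203. 201. 188.]
[195.  95.] zt 0.0624 toppix [191.5  95. ] rectxyz [0.5794 0.0658] [0.0482 0.047 ] 89.7 mean [0.5796 0.065  0.0607] [204.  44.  41.]
[316.  92.] zt 0.1018 toppix [316.  92.] rectxyz [ 0.5835 -0.0971]
[... 969 characters left out ...]
.2684 0.0498] [204. 203. 193.]
[546. 164.] zt 0.0726 toppix [558. 167.] rectxyz [ 0.5956 -0.2538] [0.0513 0.0272] 15.8 mean [ 0.5966 -0.2518  0.0704] [199. 194. 180.]
[326. 175.] zt 0.0624 toppix [326.5 176.5] rectxyz [0.5795 0.0661] [0.0479 0.0471] 0.8 mean [0.5802 0.066  0.0608] [205.  52.  49.]
[438. 172.] zt 0.101 toppix [452.5 181. ] rectxyz [ 0.5839 -0.0966] [0.0109 0.0112] 22.8 mean [ 0.5844 -0.0957  0.0995] [50. 48. 49.]
[476. 224.] zt 0.0255 toppix [474.5 227.5] rectxyz [ 0.483  -0.1793] [0.1944 0.0412] 89.7 mean [ 0.4906 -0.1794  0.0232] [157. 121.  84.]
[225. 232.] zt 0.0256 toppix [224. 234.] rectxyz [0.4715 0.2339] [0.0184 0.1381] 0.1 mean [0.4753 0.2309 0.0235] [164. 129.  91.]
```

View pics/w2.png

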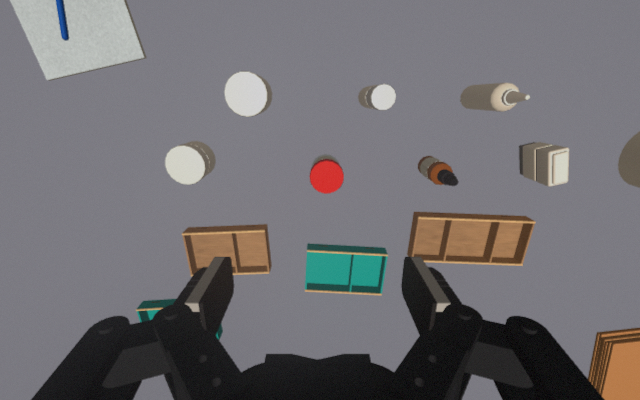

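The second view shows the jars at (246,94) and (186,164), the mist bottle (383,97) with a flat top, the nozzle bottle (505,97) with a spike, the dropper (445,173), stick (555,165), red jar (327,176), short box (228,251) and long box (470,240).

What could be confused, with each pixel in this view:
- **Jars:** plain white jars (246,94) and (186,164), against the red-lid jar (327,176) and the tub (635,160).
- **Nozzle bottle:** (505,97) has the pointed nozzle; the mist bottle (383,97) has a flat top.
- **Short box:** brown (228,251), against turquoise (346,270) and (180,318).

My picks follow the description. Next I'll check them with one crop and a triangulation.

```bash
python3 - <<'E'
from h import *
c1=np.load('w1.npy',allow_pickle=True).item();c2=np.load('w2.npy',allow_pickle=True).item()
cr=c2['img'][60:280,160:600,::-1]; cv2.imwrite('pics/crop.png',cv2.resize(cr,None,fx=1.8,fy=1.8,interpolation=cv2.INTER_CUBIC))
def tri(p1,p2):
    A=[];b=[]
    M=np.zeros((3,3));v=np.zeros(3)
    for c,p in((c1,p1),(c2,p2)):
        d=ray(c,*p); d/=np.linalg.norm(d); N=np.eye(3)-np.outer(d,d); M+=N; v+=N@c['eye']
    return np.linalg.solve(M,v).round(4)
for n,a,b in(('jar',(40,83),(186,164.5)),('stick',(440,82.5),(558,167)),('dropper',(316,92),(452.5,181)),('longbox TL corner',(306.5,149.5),(415.5,214)),('longbox TR',(433,154.5),(534,218.5)),('shortbox TL',(58,168),(185,230)),('shortbox TR',(152,164),(268,227))): print(n,tri(a,b))
for c in(c1,c2):
    P=cloud(c); s=(P[...,2]>.066)&(abs(P[...,0]-.595)<.05)&(abs(P[...,1]+.254)<.04)
    Q=P[s][:,:2]; w,V=np.linalg.eigh(np.cov(Q.T)); v=V[:,1]; print('stick yaw',np.degrees(np.arctan(v[1]/v[0])),Q.mean(0))
# boxes from rims in w1 
P=cloud(c1)
for n,x,y in(('long',.458,-.18),('short',.437,.233)):
    s=(P[...,2]>.019)&(P[...,2]<.03)&(abs(P[...,0]-x)<.07)&(abs(P[...,1]-y)<.125); print(n,cv2.minAreaRect(P[s][:,:2].astype(np.float32)))
E
```

```text
jar [0.5948 0.269  0.0473]
stick [ 0.5955 -0.2545  0.0662]
dropper [ 0.5835 -0.0974  0.0954]
longbox TL corner [ 0.5021 -0.0832  0.0114]
longbox TR [ 0.4958 -0.2776  0.0163]
shortbox TL [0.4747 0.3014 0.0174]
shortbox TR [0.4765 0.1635 0.0046]
stick yaw 13.436441075669089 [ 0.59518387 -0.25325481]
stick yaw 12.426102197222606 [ 0.5964456  -0.25159551]
long ((0.45840004086494446, -0.17857283353805542), (0.19262826442718506, 0.08322592824697495), 87.60627746582031)
short ((0.43642744421958923, 0.23238959908485413), (0.08320022374391556, 0.13900502026081085), 2.725900650024414)
```

View pics/crop.png

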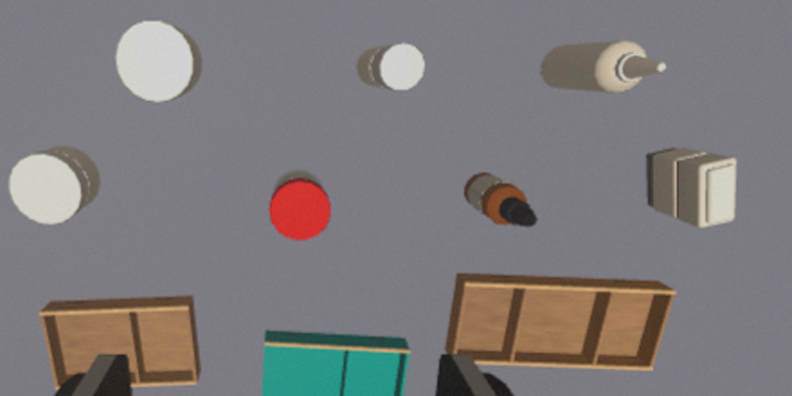

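The crop confirms the choices. There are two plain white jars on the left, the flat-topped mist bottle and the spiked nozzle bottle, and the amber dropper. The short brown box has its wide compartment on the left (+y). Triangulated heights: jar 0.047, stick 0.066, dropper 0.095; depth gives 0.050, 0.071 and 0.100, with the box rims at about 0.024. I'll go to jar B first.

In the tool's units: 0.045 m / 0.25 = 0.18, -0.0378 m / 0.25 = -0.1512.

Emit:
{"op": "creep_tool", "data": {"motion": [[-0.0096, -0.1512, 0.18, 0, 0, 0, 0.085], [-0.0096, -0.1512, 0.18, 0, 0, 0, 0.085], [-0.0096, -0.1512, 0.18, 0, 0, 0, 0.085], [-0.0096, -0.1512, 0.18, 0, 0, 0, 0.085], [-0.0096, -0.1512, 0.18, 0, 0, 0, 0.085], [0, 0, 0, 0, 0, 0, 0.085], [0, 0, 0, 0, 0, 0, 0.085]]}}

```text
time: 3.5
tcp_pos: [0.596, 0.2683, 0.1059]
eef_rot: [0.001, 1.0, -0.001, 0.001]
contact_force: [-0.1, -0.1, 0.1]
width: 0.0848
grasp_force: 0.0
```

```bash
cat > d.py <<'E'
# usage: d.py x y z [yaw_deg]: shift in tool axes from measured pose to world target; yaw = direction of tool x
import sys; from h import *
s=arm.sense(); M=rot(s['eef_rot']); t=np.array([float(a) for a in sys.argv[1:4]])
print('t',round(s['time'],2),'tcp',s['tcp_pos'].round(4),'tool d',(M.T@(t-s['tcp_pos'])).round(4))
yaw=np.radians(float(sys.argv[4]) if len(sys.argv)>4 else 0)
T=R.from_euler('z',yaw).as_matrix()@np.diag([1.,-1,-1]); print('rotvec',R.from_matrix(M.T@T).as_rotvec().round(4),'F',s['contact_force'].round(1),'w',round(s['width'],4),round(s['grasp_force'],1))
E
python3 d.py .5947 .2688 .024 0
```

```text
t 3.5 tcp [0.596  0.2683 0.1059] tool d [-0.0014 -0.0006  0.0819]
rotvec [ 0.0015 -0.0011 -0.002 ] F [-0.1 -0.1  0.1] w 0.0848 0.0
```

In the tool's units: 0.041 m / 0.25 = 0.164, -0.0007 m / 0.25 = -0.0028.

Emit:
{"op": "creep_tool", "data": {"motion": [[-0.0028, 0, 0.164, 0, 0, 0, 0.085], [-0.0028, -0.0024, 0.164, 0, 0, 0, 0.085], [0, 0, 0, 0, 0, 0, 0.085], [0, 0, 0, 0, 0, 0, 0.05], [0, 0, 0, 0, 0, 0, 0.05], [0, 0, 0, 0, 0, 0, 0.05], [0, 0, 0, 0, 0, 0, 0.05], [0, 0, 0, 0, 0, 0, 0.05]], "force": 40}}

```text
time: 4.5
tcp_pos: [0.5959, 0.2711, 0.0263]
eef_rot: [-0.001, 1.0, -0.001, 0.002]
contact_force: [-0.5, -1.2, 6.3]
width: 0.0569
grasp_force: 42.5
```

```bash
python3 - <<'E'
from h import *
c=cap('wrist'); cv2.imwrite('pics/g1.png',c['img'][:,:,::-1])
s=cap('scene'); cv2.imwrite('pics/g1s.png',cv2.resize(s['img'][180:320,340:520,::-1],None,fx=3.5,fy=3.5))
E
python3 d.py .4351 .2599 .15 2.7
```

```text
t 4.6 tcp [0.5959 0.2711 0.0264] tool d [-0.1602  0.0112 -0.1244]
rotvec [-0.001  -0.0048 -0.0482] F [-0.2 -1.5  6.8] w 0.0569 42.5
```

View pics/g1s.png

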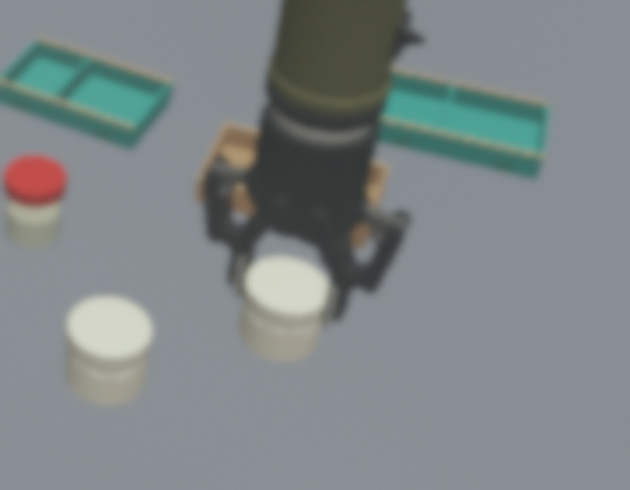

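In the tool's units: -0.0535 m / 0.25 = -0.214, -0.053 m / 0.25 = -0.212, -0.048 rad / 1.5708 = -0.0306.

Emit:
{"op": "creep_tool", "data": {"motion": [[0, 0, -0.14, 0, 0, 0, 0.05], [0, 0, -0.18, 0, 0, 0, 0.05], [-0.212, 0.0148, 0, 0, 0, 0, 0.05], [-0.212, 0.0148, 0, 0, 0, 0, 0.05], [-0.214, 0.0148, 0, 0, 0, 0, 0.05], [0, 0, 0.08, 0, 0, -0.0306, 0.05], [0, 0, 0.08, 0, 0, 0, 0.05], [0, 0, 0, 0, 0, 0, 0.05], [0, 0, 0, 0, 0, 0, 0.05]]}}

```text
time: 5.72
tcp_pos: [0.435, 0.2604, 0.0644]
eef_rot: [-0.0, 1.0, 0.024, 0.001]
contact_force: [-0.5, 0.2, -0.7]
width: 0.0565
grasp_force: 43.2
```

```bash
python3 d.py .4361 .2599 .031 2.7
```

```text
t 5.72 tcp [0.435  0.2604 0.0644] tool d [0.001  0.0006 0.0334]
rotvec [-0.0009 -0.0018  0.0003] F [-0.5  0.2 -0.7] w 0.0565 43.2
```

In the tool's units: 0.016 m / 0.25 = 0.064, 0.01 m / 0.25 = 0.04.

Emit:
{"op": "creep_tool", "data": {"motion": [[0.002, 0.0012, 0.064, 0, 0, 0, 0.05], [0.002, 0.0012, 0.04, 0, 0, 0, 0.05], [0, 0, 0.02, 0, 0, 0, 0.05], [0, 0, 0.01, 0, 0, 0, 0.05], [0, 0, 0, 0, 0, 0, 0.05], [0, 0, 0, 0, 0, 0, 0.05]]}}

```text
time: 6.48
tcp_pos: [0.4353, 0.2597, 0.0299]
eef_rot: [-0.0, 1.0, 0.024, 0.0]
contact_force: [-0.0, -0.6, -1.0]
width: 0.057
grasp_force: 43.2
```

```bash
python3 - <<'E'
from h import *
s=cap('scene'); cv2.imwrite('pics/g2s.png',cv2.resize(s['img'][160:280,340:520,::-1],None,fx=3.5,fy=3.5))
E
```

```text
(no output)
```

View pics/g2s.png

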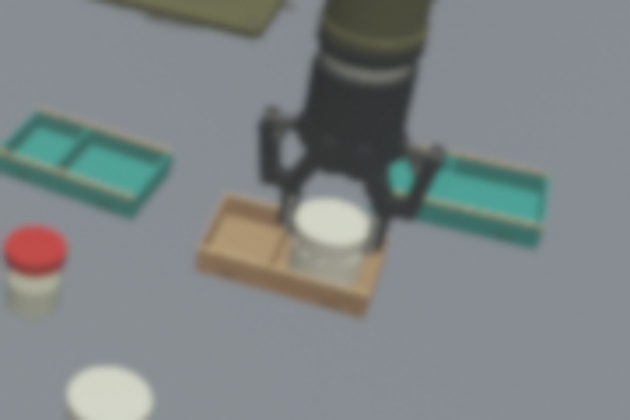

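The jar is in the wide compartment, nearly at floor height. I'll touch down and release.

In the tool's units: -0.0625 m / 0.25 = -0.25, -0.05 m / 0.25 = -0.2.

Emit:
{"op": "creep_tool", "data": {"motion": [[0, 0, 0.0048, 0, 0, 0, 0.05], [0, 0, 0, 0, 0, 0, 0.05], [0, 0, 0, 0, 0, 0, 0.066], [0, 0, 0, 0, 0, 0, 0.07], [0, 0, 0, 0, 0, 0, 0.07], [0, 0, -0.16, 0, 0, 0, 0.07], [0, 0, -0.25, 0, 0, 0, 0.085], [0, 0, -0.2, 0, 0, 0, 0.085]]}}

```text
time: 7.52
tcp_pos: [0.4353, 0.2596, 0.183]
eef_rot: [-0.0, 1.0, 0.024, 0.0]
contact_force: [0.2, 0.6, -0.2]
width: 0.0851
grasp_force: 0.0
```

```bash
python3 d.py .6908 .1745 .12 0
```

```text
t 7.53 tcp [0.4353 0.2596 0.183 ] tool d [0.2511 0.0972 0.0632]
rotvec [-0.0003 -0.0006  0.0478] F [ 0.2  0.6 -0.2] w 0.0851 0.0
```

In the tool's units: 0.0502 m / 0.25 = 0.2008, 0.0194 m / 0.25 = 0.0776, 0.048 rad / 1.5708 = 0.0306.

Emit:
{"op": "creep_tool", "data": {"motion": [[0.2008, 0.0776, 0.0504, 0, 0, 0, 0.085], [0.2008, 0.0776, 0.0504, 0, 0, 0, 0.085], [0.2008, 0.0776, 0.0504, 0, 0, 0, 0.085], [0.2008, 0.0776, 0.0504, 0, 0, 0, 0.085], [0.2008, 0.0776, 0.0504, 0, 0, 0, 0.085], [0, 0, 0, 0, 0, 0.0306, 0.085], [0, 0, 0, 0, 0, 0, 0.085]]}}

```text
time: 8.4
tcp_pos: [0.6901, 0.1743, 0.1171]
eef_rot: [0.0, 1.0, -0.0, -0.001]
contact_force: [-0.7, 0.6, -0.0]
width: 0.085
grasp_force: 0.0
```

```bash
python3 d.py .6908 .1745 .024 0
python3 - <<'E'
from h import *
c=cap('top')
P=cloud(c); s=(P[...,2]>.04)&(P[...,2]<.065)&(abs(P[...,0]-.435)<.05)&(abs(P[...,1]-.26)<.05)
Q=P[s]; print('placed jar',(Q.min(0)+Q.max(0))/2,np.median(Q[:,2]))
E
```

```text
t 8.4 tcp [0.6901 0.1743 0.1171] tool d [ 0.0008 -0.0002  0.0931]
rotvec [ 0.0003  0.0016 -0.0003] F [-0.7  0.6 -0. ] w 0.085 0.0Traceback (most recent call last):
  File "<stdin>", line 4, in <module>
    return umr_minimum(a, axis, None, out, keepdims, initial, where)
ValueError: zero-size array to reduction operation minimum which has no identity
```

In the tool's units: -0.06 m / 0.25 = -0.24, 0.047 m / 0.25 = 0.188.

Emit:
{"op": "creep_tool", "data": {"motion": [[0.0032, 0, 0.18, 0, 0, 0, 0.085], [0, 0, 0.188, 0, 0, 0, 0.085], [0, 0, 0, 0, 0, 0, 0.085], [0, 0, 0, 0, 0, 0, 0.05], [0, 0, 0, 0, 0, 0, 0.05], [0, 0, 0, 0, 0, 0, 0.05], [0, 0, 0, 0, 0, 0, 0.05], [0, 0, 0, 0, 0, 0, 0.05], [0, 0, -0.16, 0, 0, 0, 0.05], [0, 0, -0.24, 0, 0, 0, 0.05], [0, 0, -0.24, 0, 0, 0, 0.05], [0, 0, 0, 0, 0, 0, 0.05], [0, 0, 0, 0, 0, 0, 0.05]]}}

```text
time: 10.07
tcp_pos: [0.691, 0.1744, 0.1865]
eef_rot: [0.0, 1.0, -0.0, 0.0]
contact_force: [-0.3, -0.3, -1.8]
width: 0.0565
grasp_force: 43.1
```

```bash
python3 d.py .4584 -.1786 .185 -2.4
```

```text
t 10.07 tcp [0.691  0.1744 0.1865] tool d [-0.2325  0.3531  0.0016]
rotvec [ 0.0002 -0.0001  0.0418] F [-0.3 -0.3 -1.8] w 0.0565 43.1
```

In the tool's units: 0.05 m / 0.25 = 0.2, 0.0441 m / 0.25 = 0.1764, 0.042 rad / 1.5708 = 0.0267.

Emit:
{"op": "creep_tool", "data": {"motion": [[-0.116, 0.1764, 0, 0, 0, 0, 0.05], [-0.116, 0.1764, 0, 0, 0, 0, 0.05], [-0.116, 0.1764, 0, 0, 0, 0, 0.05], [-0.116, 0.1764, 0, 0, 0, 0, 0.05], [-0.116, 0.1764, 0, 0, 0, 0, 0.05], [-0.116, 0.1764, 0, 0, 0, 0, 0.05], [-0.116, 0.1764, 0, 0, 0, 0, 0.05], [-0.116, 0.1764, 0, 0, 0, 0, 0.05], [0, 0, 0.16, 0, 0, 0.0267, 0.05], [0, 0, 0.2, 0, 0, 0, 0.05], [0, 0, 0.12, 0, 0, 0, 0.05], [0, 0, 0, 0, 0, 0, 0.05], [0, 0, 0, 0, 0, 0, 0.05]]}}

```text
time: 11.7
tcp_pos: [0.4592, -0.1781, 0.0664]
eef_rot: [-0.0, 1.0, -0.021, -0.0]
contact_force: [1.1, -0.6, 0.0]
width: 0.0568
grasp_force: 43.1
```

```bash
python3 d.py .4584 -.1786 .030 -2.4
```

```text
t 11.7 tcp [ 0.4592 -0.1781  0.0664] tool d [-0.0008  0.0006  0.0364]
rotvec [-0.      0.0002 -0.0002] F [ 1.1 -0.6  0. ] w 0.0568 43.1
```

In the tool's units: 0.016 m / 0.25 = 0.064, 0.012 m / 0.25 = 0.048.

Emit:
{"op": "creep_tool", "data": {"motion": [[-0.0016, 0.0012, 0.064, 0, 0, 0, 0.05], [-0.0016, 0.0012, 0.048, 0, 0, 0, 0.05], [0, 0, 0.024, 0, 0, 0, 0.05], [0, 0, 0.01, 0, 0, 0, 0.05], [0, 0, 0.0032, 0, 0, 0, 0.05], [0, 0, 0, 0, 0, 0, 0.05]]}}

```text
time: 12.45
tcp_pos: [0.4584, -0.1788, 0.0321]
eef_rot: [0.001, 1.0, -0.021, 0.001]
contact_force: [-4.5, 2.8, 33.0]
width: 0.0565
grasp_force: 46.6
```

```bash
python3 d.py .4584 -.1786 .030 -2.4
```

```text
t 12.45 tcp [ 0.4584 -0.1788  0.0321] tool d [-0.0001 -0.0002  0.0021]
rotvec [ 0.0013 -0.0018 -0.0004] F [-4.5  2.8 33. ] w 0.0565 46.6
```

In the tool's units: -0.002 m / 0.25 = -0.008.

Emit:
{"op": "creep_tool", "data": {"motion": [[0, 0, -0.008, 0, 0, 0, 0.05], [0, 0, 0, 0, 0, 0, 0.05]]}}

```text
time: 12.7
tcp_pos: [0.4587, -0.1789, 0.0322]
eef_rot: [0.0, 1.0, -0.021, 0.001]
contact_force: [-1.6, 1.0, 15.5]
width: 0.0564
grasp_force: 44.7
```

```bash
python3 - <<'E'
from h import *
s=cap('scene'); cv2.imwrite('pics/g3s.png',cv2.resize(s['img'][150:260,220:460,::-1],None,fx=3,fy=3))
E
```

```text
(no output)
```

View pics/g3s.png

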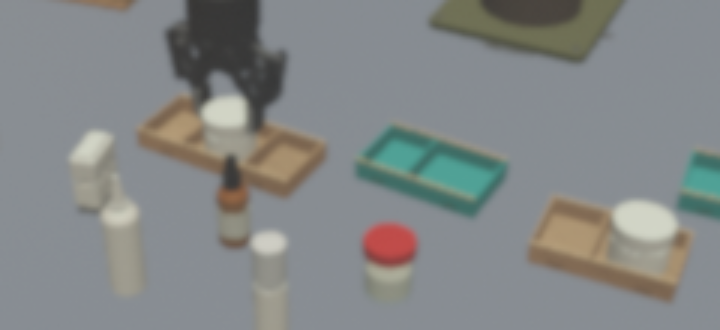

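Both jars are seated in their wide compartments and the second is touching the floor. I'll release it.

In the tool's units: -0.0625 m / 0.25 = -0.25, -0.05 m / 0.25 = -0.2.

Emit:
{"op": "creep_tool", "data": {"motion": [[0, 0, -0.004, 0, 0, 0, 0.05], [0, 0, 0, 0, 0, 0, 0.066], [0, 0, 0, 0, 0, 0, 0.07], [0, 0, 0, 0, 0, 0, 0.07], [0, 0, -0.16, 0, 0, 0, 0.07], [0, 0, -0.25, 0, 0, 0, 0.085], [0, 0, -0.2, 0, 0, 0, 0.085], [0, 0, 0, 0, 0, 0, 0.085]]}}

```text
time: 13.75
tcp_pos: [0.4607, -0.1794, 0.1877]
eef_rot: [0.001, 1.0, -0.021, 0.004]
contact_force: [-0.3, 1.0, -0.8]
width: 0.0851
grasp_force: 0.0
```

```bash
python3 d.py .5953 -.2540 .16 13.3
python3 - <<'E'
from h import *
c=cap('wrist'); P=cloud(c)
for x,y,lo,hi in((.4584,-.1786,.04,.065),(.435,.26,.04,.065),(.5953,-.254,.066,.09)):
    s=(P[...,2]>lo)&(P[...,2]<hi)&(abs(P[...,0]-x)<.05)&(abs(P[...,1]-y)<.04)
    Q=P[s]
    if len(Q)>20:
        print(len(Q),((Q.min(0)+Q.max(0))/2).round(4),np.median(Q[:,2]).round(4),cv2.minAreaRect(Q[:,:2].astype(np.float32)))
E
```

```text
t 13.75 tcp [ 0.4607 -0.1794  0.1877] tool d [0.1374 0.0687 0.0289]
rotvec [ 0.003  -0.0074 -0.2749] F [-0.3  1.  -0.8] w 0.0851 0.0
2696 [ 0.4568 -0.1798  0.0477] 0.0528 ((0.4571339786052704, -0.17960083484649658), (0.05690312385559082, 0.056673601269721985), 68.3263931274414)
2031 [ 0.5892 -0.2549  0.07  ] 0.0711 ((0.5917932391166687, -0.2550407350063324), (0.04529501497745514, 0.027915779501199722), 13.483680725097656)
```

In the tool's units: 0.0458 m / 0.25 = 0.1832, 0.0229 m / 0.25 = 0.0916, -0.138 rad / 1.5708 = -0.0879.

Emit:
{"op": "creep_tool", "data": {"motion": [[0.1832, 0.0916, 0.0384, 0, 0, 0, 0.085], [0.1832, 0.0916, 0.0384, 0, 0, 0, 0.085], [0.1832, 0.0916, 0.0384, 0, 0, 0, 0.085], [0, 0, 0, 0.001, -0.0024, -0.0879, 0.085], [0, 0, 0, 0.001, -0.0024, -0.0879, 0.085], [0, 0, 0.16, 0, 0, 0, 0.06], [0, 0, 0, 0, 0, 0, 0.06]]}}

```text
time: 14.68
tcp_pos: [0.5887, -0.2518, 0.1109]
eef_rot: [-0.004, 0.993, 0.117, -0.008]
contact_force: [0.2, 1.2, -0.4]
width: 0.0599
grasp_force: 0.0
```

```bash
python3 d.py .5953 -.2542 .036 13.4
python3 - <<'E'
from h import *
c=cap('wrist','st.png'); P=cloud(c)
s=(P[...,2]>.066)&(P[...,2]<.08)&(abs(P[...,0]-.595)<.05)&(abs(P[...,1]+.254)<.04)
Q=P[s]; print(len(Q)); 
if len(Q)>20: print(cv2.minAreaRect(Q[:,:2].astype(np.float32)),np.median(Q[:,2]))
E
```

```text
t 14.68 tcp [ 0.5887 -0.2518  0.1109] tool d [0.0071 0.0045 0.0748]
rotvec [-0.0093  0.0157  0.0003] F [ 0.2  1.2 -0.4] w 0.0599 0.0
2784
((0.5956926345825195, -0.2548239231109619), (0.0515185110270977, 0.02747441828250885), 13.798660278320312) 0.07114443321838357
```

In the tool's units: 0.01 m / 0.25 = 0.04, 0.0071 m / 0.25 = 0.0284, 0.0157 rad / 1.5708 = 0.01.

Emit:
{"op": "creep_tool", "data": {"motion": [[0.0284, 0.0188, 0.04, -0.0059, 0.01, 0.0025, 0.06], [0, 0, 0, 0, 0, 0, 0.06]]}}

```text
time: 14.98
tcp_pos: [0.6009, -0.2561, 0.1054]
eef_rot: [0.002, 0.993, 0.115, 0.005]
contact_force: [0.7, 0.3, 0.8]
width: 0.0604
grasp_force: 0.0
```

```bash
python3 d.py .5955 -.2545 .036 13.6
```

```text
t 14.97 tcp [ 0.6009 -0.2561  0.1054] tool d [-0.0055 -0.0032  0.0694]
rotvec [ 0.0059 -0.0093 -0.0076] F [0.7 0.3 0.8] w 0.0604 0.0
```

Emit:
{"op": "creep_tool", "data": {"motion": [[0, 0, 0, 0, 0, 0, 0.06], [0, 0, 0, 0, 0, 0, 0.06]]}}

```text
time: 15.22
tcp_pos: [0.6007, -0.256, 0.106]
eef_rot: [0.002, 0.993, 0.115, 0.005]
contact_force: [-0.2, -1.4, 1.2]
width: 0.0602
grasp_force: 0.0
```

```bash
python3 d.py .5955 -.2545 .036 13.6
```

```text
t 15.22 tcp [ 0.6007 -0.256   0.106 ] tool d [-0.0054 -0.0031  0.07  ]
rotvec [ 0.006  -0.0095 -0.0075] F [-0.2 -1.4  1.2] w 0.0602 0.0
```

In the tool's units: 0.035 m / 0.25 = 0.14, -0.0054 m / 0.25 = -0.0216, -0.0095 rad / 1.5708 = -0.006.

Emit:
{"op": "creep_tool", "data": {"motion": [[-0.0216, -0.0124, 0, 0.0038, -0.006, -0.0048, 0.06], [0, 0, 0, 0, 0, 0, 0.06], [0, 0, 0.14, 0, 0, 0, 0.06], [0, 0, 0.14, 0, 0, 0, 0.06], [0, 0, 0, 0, 0, 0, 0.06], [0, 0, 0, 0, 0, 0, 0.06]]}}

```text
time: 15.98
tcp_pos: [0.5953, -0.2543, 0.0365]
eef_rot: [0.0, 0.993, 0.118, 0.0]
contact_force: [0.2, -0.3, -0.5]
width: 0.0603
grasp_force: 0.0
```

```bash
python3 d.py .5955 -.2545 .036 13.6
```

```text
t 15.97 tcp [ 0.5953 -0.2543  0.0365] tool d [0.0002 0.0002 0.0005]
rotvec [ 0.0003 -0.0008 -0.0001] F [ 0.2 -0.3 -0.5] w 0.0603 0.0
```

Aligned. Close, lift, check.

Emit:
{"op": "creep_tool", "data": {"motion": [[0, 0, 0, 0, 0, 0, 0.02], [0, 0, 0, 0, 0, 0, 0.02], [0, 0, 0, 0, 0, 0, 0.02], [0, 0, 0, 0, 0, 0, 0.02], [0, 0, 0, 0, 0, 0, 0.02]]}}

```text
time: 16.6
tcp_pos: [0.5955, -0.2544, 0.0369]
eef_rot: [0.0, 0.993, 0.118, 0.001]
contact_force: [-0.7, -0.3, 6.2]
width: 0.0277
grasp_force: 40.5
```

Emit:
{"op": "creep_tool", "data": {"motion": [[0, 0, -0.16, 0, 0, 0, 0.02], [0, 0, -0.2, 0, 0, 0, 0.02], [0, 0, -0.12, 0, 0, 0, 0.02], [0, 0, 0, 0, 0, 0, 0.02], [0, 0, 0, 0, 0, 0, 0.02]]}}

```text
time: 17.23
tcp_pos: [0.5936, -0.254, 0.1545]
eef_rot: [-0.001, 0.993, 0.118, -0.001]
contact_force: [-0.9, -0.4, -1.0]
width: 0.0278
grasp_force: 39.7
```

```bash
python3 d.py .4556 -.2455 .156 -2.4
```

```text
t 17.23 tcp [ 0.5936 -0.254   0.1545] tool d [-0.1321 -0.0407 -0.0011]
rotvec [-0.0011  0.0026  0.2792] F [-0.9 -0.4 -1. ] w 0.0278 39.7
```

In the tool's units: -0.044 m / 0.25 = -0.176, -0.0136 m / 0.25 = -0.0544, 0.14 rad / 1.5708 = 0.0891.

Emit:
{"op": "creep_tool", "data": {"motion": [[-0.176, -0.0544, 0, 0, 0, 0, 0.02], [-0.176, -0.0544, 0, 0, 0, 0, 0.02], [-0.176, -0.0544, 0, 0, 0, 0, 0.02], [0, 0, 0, 0, 0, 0.0891, 0.02], [0, 0, 0, 0, 0, 0.0885, 0.02], [0, 0, 0.12, 0, 0, 0, 0.02], [0, 0, 0.12, 0, 0, 0, 0.02], [0, 0, 0, 0, 0, 0, 0.02], [0, 0, 0, 0, 0, 0, 0.02], [0, 0, 0, 0, 0, 0, 0.02]]}}

```text
time: 18.48
tcp_pos: [0.4571, -0.2458, 0.0964]
eef_rot: [0.0, 1.0, -0.021, 0.0]
contact_force: [0.5, -0.5, -0.6]
width: 0.0275
grasp_force: 39.7
```

```bash
python3 d.py .4556 -.2460 .0395 -2.4
```

```text
t 18.48 tcp [ 0.4571 -0.2458  0.0964] tool d [-0.0015  0.0002  0.0569]
rotvec [ 0.0002 -0.0007  0.    ] F [ 0.5 -0.5 -0.6] w 0.0275 39.7
```

In the tool's units: 0.02 m / 0.25 = 0.08, 0.01 m / 0.25 = 0.04.

Emit:
{"op": "creep_tool", "data": {"motion": [[-0.004, 0, 0.08, 0, 0, 0, 0.02], [-0.002, 0, 0.072, 0, 0, 0, 0.02], [0, 0, 0.04, 0, 0, 0, 0.02], [0, 0, 0.02, 0, 0, 0, 0.02], [0, 0, 0.008, 0, 0, 0, 0.02], [0, 0, 0, 0, 0, 0, 0.02]]}}

```text
time: 19.23
tcp_pos: [0.4553, -0.2455, 0.0408]
eef_rot: [-0.0, 1.0, -0.021, -0.0]
contact_force: [-0.4, -1.1, -0.7]
width: 0.0273
grasp_force: 39.7
```

```bash
python3 d.py .4556 -.2460 .0395 -2.4
python3 - <<'E'
from h import *
s=cap('scene'); cv2.imwrite('pics/g4s.png',cv2.resize(s['img'][160:260,220:360,::-1],None,fx=4,fy=4))
E
```

```text
t 19.23 tcp [ 0.4553 -0.2455  0.0408] tool d [0.0003 0.0004 0.0013]
rotvec [-0.0001  0.0003  0.0001] F [-0.4 -1.1 -0.7] w 0.0273 39.7
```

View pics/g4s.png

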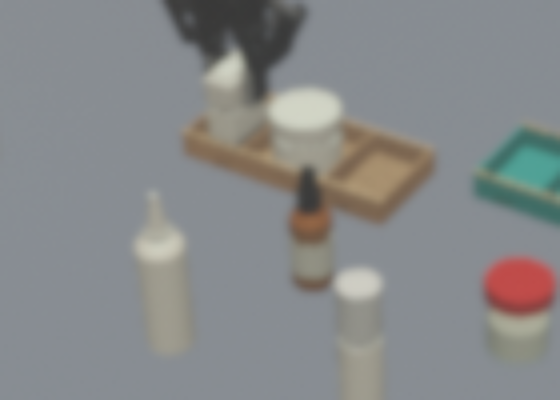

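The stick is in the left narrow compartment, just above the floor. I'll touch down and release.

In the tool's units: 0.0012 m / 0.25 = 0.0048.

Emit:
{"op": "creep_tool", "data": {"motion": [[0, 0, 0.0048, 0, 0, 0, 0.02], [0, 0, 0, 0, 0, 0, 0.02], [0, 0, 0, 0, 0, 0, 0.038], [0, 0, 0, 0, 0, 0, 0.038], [0, 0, 0, 0, 0, 0, 0.038]]}}

```text
time: 19.9
tcp_pos: [0.455, -0.2454, 0.0392]
eef_rot: [-0.0, 1.0, -0.021, -0.0]
contact_force: [-0.6, -0.4, -0.6]
width: 0.0382
grasp_force: 0.0
```

Emit:
{"op": "creep_tool", "data": {"motion": [[0, 0, -0.16, 0, 0, 0, 0.038], [0, 0, -0.22, 0, 0, 0, 0.038], [0, 0, -0.22, 0, 0, 0, 0.07], [0, 0, 0, 0, 0, 0, 0.07], [0, 0, 0, 0, 0, 0, 0.07]]}}

```text
time: 20.52
tcp_pos: [0.4547, -0.2454, 0.1891]
eef_rot: [-0.0, 1.0, -0.021, -0.001]
contact_force: [-0.2, -0.5, -0.1]
width: 0.0698
grasp_force: 0.0
```

```bash
python3 d.py .5837 -.0971 .17 0
```

```text
t 20.52 tcp [ 0.4547 -0.2454  0.1891] tool d [ 0.1228 -0.1536  0.019 ]
rotvec [-0.0004  0.0014 -0.0418] F [-0.2 -0.5 -0.1] w 0.0698 0.0
```

In the tool's units: -0.0384 m / 0.25 = -0.1536, 0.0307 m / 0.25 = 0.1228, -0.042 rad / 1.5708 = -0.0267.

Emit:
{"op": "creep_tool", "data": {"motion": [[0.1228, -0.1536, 0.0192, 0, 0, 0, 0.065], [0.1228, -0.1536, 0.0192, 0, 0, 0, 0.065], [0.1228, -0.1536, 0.0192, 0, 0, 0, 0.065], [0.1228, -0.1536, 0.0192, 0, 0, -0.0267, 0.065], [0, 0, 0.08, 0, 0, 0, 0.065], [0, 0, 0, 0, 0, 0, 0.065], [0, 0, 0, 0, 0, 0, 0.065]]}}

```text
time: 21.4
tcp_pos: [0.5833, -0.0981, 0.1494]
eef_rot: [0.0, 1.0, -0.0, -0.001]
contact_force: [0.4, -0.5, 0.2]
width: 0.065
grasp_force: 0.0
```

```bash
python3 d.py .5837 -.0971 .034 0
python3 - <<'E'
from h import *
c=cap('wrist'); P=cloud(c)
for n,x,y,lo,hi in(('drop',.584,-.097,.09,.11),('dropglass',.584,-.097,.03,.06),('noz',.688,-.15,.05,.08),('nozT',.688,-.15,.1,.14),('stick',.4556,-.2455,.068,.09)):
    s=(P[...,2]>lo)&(P[...,2]<hi)&(abs(P[...,0]-x)<.04)&(abs(P[...,1]-y)<.03)
    Q=P[s]
    if len(Q)>5: print(n,len(Q),Q.min(0).round(4),Q.max(0).round(4),cv2.minAreaRect(Q[:,:2].astype(np.float32)))
E
```

```text
t 21.4 tcp [ 0.5833 -0.0981  0.1494] tool d [ 0.0008 -0.001   0.1154]
rotvec [ 0.0002  0.0029 -0.001 ] F [ 0.4 -0.5  0.2] w 0.065 0.0
drop 308 [ 0.5785 -0.1036  0.0902] [ 0.5906 -0.0907  0.1029] ((0.5847867727279663, -0.09689502418041229), (0.011578029952943325, 0.01275405939668417), 35.77449417114258)
dropglass 396 [ 0.5718 -0.1126  0.0301] [ 0.5999 -0.0811  0.06  ] ((0.5861017107963562, -0.09699948132038116), (0.031669244170188904, 0.027439169585704803), 86.987548828125)
noz 327 [ 0.6705 -0.1522  0.0501] [ 0.7018 -0.1335  0.08  ] ((0.6840709447860718, -0.1406092643737793), (0.0329773910343647, 0.013402645476162434), 18.570993423461914)
nozT 640 [ 0.6801 -0.1555  0.1   ] [ 0.696  -0.1432  0.1289] ((0.687652587890625, -0.14912700653076172), (0.016115402802824974, 0.011911733075976372), 6.553818702697754)
```

Units first: shifts go in shares of 0.25 m and turns go in shares of 90 degrees. So 0.045 m / 0.25 = 0.18, 0.035 m / 0.25 = 0.14.

Emit:
{"op": "creep_tool", "data": {"motion": [[0.0048, -0.004, 0.14, 0, 0, 0, 0.065], [0, 0, 0.18, 0, 0, 0, 0.065], [0, 0, 0.14, 0, 0, 0, 0.065], [0, 0, 0, 0, 0, 0, 0.065], [0, 0, 0, 0, 0, 0, 0.02], [0, 0, 0, 0, 0, 0, 0.02], [0, 0, 0, 0, 0, 0, 0.02], [0, 0, 0, 0, 0, 0, 0.02], [0, 0, 0, 0, 0, 0, 0.02]]}}

```text
time: 22.58
tcp_pos: [0.5868, -0.0964, 0.0372]
eef_rot: [0.0, 1.0, 0.0, 0.001]
contact_force: [-0.6, 0.6, 7.0]
width: 0.0307
grasp_force: 39.3
```

Emit:
{"op": "creep_tool", "data": {"motion": [[0, 0, -0.16, 0, 0, 0, 0.02], [0, 0, -0.24, 0, 0, 0, 0.02], [0, 0, -0.2, 0, 0, 0, 0.02], [0, 0, 0, 0, 0, 0, 0.02], [0, 0, 0, 0, 0, 0, 0.02]]}}

```text
time: 23.2
tcp_pos: [0.5849, -0.0962, 0.1851]
eef_rot: [-0.0, 1.0, 0.0, -0.001]
contact_force: [0.1, -0.4, -1.2]
width: 0.0307
grasp_force: 39.8
```

```bash
python3 d.py .4383 .1929 .15 2.7
```

```text
t 23.2 tcp [ 0.5849 -0.0962  0.1851] tool d [-0.1465 -0.2892  0.0353]
rotvec [-0.0002  0.0011 -0.0468] F [ 0.1 -0.4 -1.2] w 0.0307 39.8
```

In the tool's units: 0.05 m / 0.25 = 0.2, -0.0479 m / 0.25 = -0.1916, -0.047 rad / 1.5708 = -0.0299.

Emit:
{"op": "creep_tool", "data": {"motion": [[-0.0976, -0.1916, 0, 0, 0, 0, 0.02], [-0.0976, -0.1916, 0, 0, 0, 0, 0.02], [-0.0976, -0.1916, 0, 0, 0, 0, 0.02], [-0.0976, -0.1916, 0, 0, 0, 0, 0.02], [-0.0976, -0.1916, 0, 0, 0, 0, 0.02], [-0.0976, -0.1916, 0, 0, 0, 0, 0.02], [0, 0, 0.16, 0, 0, -0.0299, 0.02], [0, 0, 0.2, 0, 0, 0, 0.02], [0, 0, 0, 0, 0, 0, 0.02], [0, 0, 0, 0, 0, 0, 0.02], [0, 0, 0, 0, 0, 0, 0.02]]}}

```text
time: 24.58
tcp_pos: [0.4399, 0.1915, 0.0969]
eef_rot: [-0.001, 1.0, 0.023, 0.001]
contact_force: [0.4, 0.0, -0.1]
width: 0.0306
grasp_force: 39.9
```

```bash
python3 d.py .4383 .1915 .0405 2.7
```

```text
t 24.57 tcp [0.4399 0.1915 0.0969] tool d [-0.0018  0.      0.0564]
rotvec [-0.0017 -0.002  -0.0005] F [ 0.4  0.  -0.1] w 0.0306 39.9
```

Emit:
{"op": "creep_tool", "data": {"motion": [[-0.004, 0, 0.08, 0, 0, 0, 0.02], [-0.002, 0, 0.072, 0, 0, 0, 0.02], [0, 0, 0.04, 0, 0, 0, 0.02], [0, 0, 0.02, 0, 0, 0, 0.02], [0, 0, 0.008, 0, 0, 0, 0.02], [0, 0, 0, 0, 0, 0, 0.02]]}}

```text
time: 25.32
tcp_pos: [0.4376, 0.1913, 0.0406]
eef_rot: [-0.0, 1.0, 0.024, -0.0]
contact_force: [0.2, 0.3, -0.2]
width: 0.0305
grasp_force: 39.9
```

```bash
python3 d.py .4383 .1915 .0405 2.7
```

```text
t 25.32 tcp [0.4376 0.1913 0.0406] tool d [ 0.0007 -0.0002  0.0001]
rotvec [-0.0007  0.0002  0.0001] F [ 0.2  0.3 -0.2] w 0.0305 39.9
```

In the tool's units: 0.0012 m / 0.25 = 0.0048.

Emit:
{"op": "creep_tool", "data": {"motion": [[0, 0, 0.0048, 0, 0, 0, 0.02], [0, 0, 0, 0, 0, 0, 0.02], [0, 0, 0, 0, 0, 0, 0.042], [0, 0, 0, 0, 0, 0, 0.042], [0, 0, 0, 0, 0, 0, 0.042]]}}

```text
time: 25.95
tcp_pos: [0.4374, 0.1912, 0.039]
eef_rot: [-0.0, 1.0, 0.024, -0.0]
contact_force: [0.5, 0.4, 0.4]
width: 0.0421
grasp_force: 0.0
```

Emit:
{"op": "creep_tool", "data": {"motion": [[0, 0, -0.16, 0, 0, 0, 0.042], [0, 0, -0.24, 0, 0, 0, 0.042], [0, 0, -0.24, 0, 0, 0, 0.07], [0, 0, 0, 0, 0, 0, 0.07], [0, 0, 0, 0, 0, 0, 0.07]]}}

```text
time: 26.58
tcp_pos: [0.4371, 0.1908, 0.1989]
eef_rot: [-0.0, 1.0, 0.024, -0.001]
contact_force: [-0.1, 0.6, -0.7]
width: 0.07
grasp_force: 0.0
```

```bash
python3 d.py .6876 -.150 .20 0
python3 - <<'E'
from h import *
c=cap('wrist'); P=cloud(c)
for n,x,y,lo,hi in(('drop',.438,.191,.09,.12),('glass',.438,.191,.03,.06),('jar',.435,.26,.045,.07)):
    s=(P[...,2]>lo)&(P[...,2]<hi)&(abs(P[...,0]-x)<.04)&(abs(P[...,1]-y)<.035)
    Q=P[s]
    if len(Q)>5: print(n,len(Q),Q.min(0).round(4),Q.max(0).round(4),cv2.minAreaRect(Q[:,:2].astype(np.float32)))
E
```

```text
t 26.57 tcp [0.4371 0.1908 0.1989] tool d [ 0.2341  0.3523 -0.0014]
rotvec [-0.0001  0.0012  0.0472] F [-0.1  0.6 -0.7] w 0.07 0.0
drop 212 [0.4299 0.1842 0.0904] [0.4412 0.1973 0.1057] ((0.4356103539466858, 0.19030387699604034), (0.012786595150828362, 0.011372075416147709), 57.873958587646484)
glass 210 [0.4367 0.1753 0.03  ] [0.4506 0.2061 0.06  ] ((0.44438356161117554, 0.1913066804409027), (0.012371170334517956, 0.03098081424832344), 5.483749866485596)
jar 2539 [0.4055 0.2298 0.045 ] [0.4627 0.287  0.0552] ((0.4341556131839752, 0.2582319378852844), (0.056502725929021835, 0.0569869726896286), 45.4791374206543)
```

In the tool's units: 0.044 m / 0.25 = 0.176, 0.0293 m / 0.25 = 0.1172, 0.047 rad / 1.5708 = 0.0299.

Emit:
{"op": "creep_tool", "data": {"motion": [[0.1172, 0.176, 0, 0, 0, 0, 0.065], [0.1172, 0.176, 0, 0, 0, 0, 0.065], [0.1172, 0.176, 0, 0, 0, 0, 0.065], [0.1172, 0.176, 0, 0, 0, 0, 0.065], [0.1172, 0.176, 0, 0, 0, 0, 0.065], [0.1172, 0.176, 0, 0, 0, 0, 0.065], [0.1172, 0.176, 0, 0, 0, 0, 0.065], [0.116, 0.176, 0, 0, 0, 0.0299, 0.065], [0, 0, 0, 0, 0, 0, 0.065], [0, 0, 0, 0, 0, 0, 0.065]]}}

```text
time: 27.88
tcp_pos: [0.6867, -0.1483, 0.1962]
eef_rot: [-0.001, 1.0, 0.001, -0.003]
contact_force: [-1.0, 0.5, 0.1]
width: 0.0649
grasp_force: 0.0
```

```bash
python3 d.py .6876 -.150 .058 0
python3 - <<'E'
from h import *
c=cap('wrist','nz.png'); P=cloud(c)
for n,x,y,lo,hi in(('nozT',.688,-.15,.115,.14),('nozshoulder',.688,-.15,.07,.088)):
    s=(P[...,2]>lo)&(P[...,2]<hi)&(abs(P[...,0]-x)<.04)&(abs(P[...,1]-y)<.03)
    Q=P[s]
    if len(Q)>5: print(n,len(Q),Q.min(0).round(4),Q.max(0).round(4),cv2.minAreaRect(Q[:,:2].astype(np.float32)))
E
```

```text
t 27.88 tcp [ 0.6867 -0.1483  0.1962] tool d [0.0016 0.002  0.1382]
rotvec [-0.0021  0.0051  0.001 ] F [-1.   0.5  0.1] w 0.0649 0.0
nozT 117 [ 0.6853 -0.1549  0.115 ] [ 0.6923 -0.1462  0.1285] ((0.6889978647232056, -0.15040022134780884), (0.00652300426736474, 0.00881736259907484), 9.490766525268555)
nozshoulder 269 [ 0.6729 -0.1673  0.07  ] [ 0.7046 -0.1341  0.088 ] ((0.6892494559288025, -0.15091769397258759), (0.03367689996957779, 0.030406685546040535), 83.05116271972656)
```

In the tool's units: 0.05 m / 0.25 = 0.2, 0.04 m / 0.25 = 0.16.

Emit:
{"op": "creep_tool", "data": {"motion": [[0.008, 0.0092, 0.12, 0, 0, 0, 0.065], [0, 0, 0.2, 0, 0, 0, 0.065], [0, 0, 0.16, 0, 0, 0, 0.065], [0, 0, 0.056, 0, 0, 0, 0.065], [0, 0, 0, 0, 0, 0, 0.065], [0, 0, 0, 0, 0, 0, 0.065]]}}

```text
time: 28.68
tcp_pos: [0.6913, -0.1515, 0.0668]
eef_rot: [-0.0, 1.0, 0.0, 0.001]
contact_force: [0.1, -0.5, -0.0]
width: 0.0648
grasp_force: 0.0
```

```bash
python3 d.py .6885 -.1505 .059 0
```

```text
t 28.68 tcp [ 0.6913 -0.1515  0.0668] tool d [-0.0029 -0.001   0.0078]
rotvec [-0.     -0.0027  0.0006] F [ 0.1 -0.5 -0. ] w 0.0648 0.0
```

In the tool's units: 0.0065 m / 0.25 = 0.026, -0.0026 m / 0.25 = -0.0104.

Emit:
{"op": "creep_tool", "data": {"motion": [[-0.0104, -0.004, 0.026, 0, 0, 0, 0.065], [0, 0, 0, 0, 0, 0, 0.065], [0, 0, 0, 0, 0, 0, 0.065], [0, 0, 0, 0, 0, 0, 0.02], [0, 0, 0, 0, 0, 0, 0.02], [0, 0, 0, 0, 0, 0, 0.02], [0, 0, 0, 0, 0, 0, 0.02], [0, 0, 0, 0, 0, 0, 0.02]]}}

```text
time: 29.68
tcp_pos: [0.6875, -0.1505, 0.0585]
eef_rot: [-0.0, 1.0, 0.0, -0.0]
contact_force: [-0.1, -0.1, 3.2]
width: 0.0329
grasp_force: 39.9
```

```bash
python3 d.py .6885 -.1505 .059 0
```

```text
t 29.68 tcp [ 0.6875 -0.1505  0.0585] tool d [ 0.001   0.     -0.0005]
rotvec [-0.0005  0.0003  0.0004] F [-0.1 -0.1  3.2] w 0.0329 39.9
```

In the tool's units: -0.05 m / 0.25 = -0.2, -0.045 m / 0.25 = -0.18, 0.042 rad / 1.5708 = 0.0267.

Emit:
{"op": "creep_tool", "data": {"motion": [[0, 0, -0.16, 0, 0, 0, 0.02], [0, 0, -0.2, 0, 0, 0, 0.02], [0, 0, -0.12, 0, 0, 0, 0.02], [-0.18, -0.0328, 0, 0, 0, 0, 0.02], [-0.18, -0.0328, 0, 0, 0, 0, 0.02], [-0.18, -0.0328, 0, 0, 0, 0, 0.02], [-0.18, -0.0328, 0, 0, 0, 0, 0.02], [-0.18, -0.0328, 0, 0, 0, 0.0267, 0.02], [0, 0, 0.12, 0, 0, 0, 0.02], [0, 0, 0, 0, 0, 0, 0.02], [0, 0, 0, 0, 0, 0, 0.02], [0, 0, 0, 0, 0, 0, 0.02]]}}

```text
time: 31.18
tcp_pos: [0.4634, -0.1099, 0.1491]
eef_rot: [-0.0, 1.0, -0.021, 0.001]
contact_force: [1.0, -0.5, -1.9]
width: 0.0331
grasp_force: 40.1
```

```bash
python3 d.py .4612 -.1100 .062 -2.4
```

```text
t 31.18 tcp [ 0.4634 -0.1099  0.1491] tool d [-0.0023  0.0002  0.0871]
rotvec [-0.0002 -0.0011  0.    ] F [ 1.  -0.5 -1.9] w 0.0331 40.1
```

In the tool's units: 0.035 m / 0.25 = 0.14, 0.025 m / 0.25 = 0.1.

Emit:
{"op": "creep_tool", "data": {"motion": [[-0.004, 0, 0.14, 0, 0, 0, 0.02], [-0.004, 0, 0.1, 0, 0, 0, 0.02], [0, 0, 0.06, 0, 0, 0, 0.02], [0, 0, 0.028, 0, 0, 0, 0.02], [0, 0, 0.012, 0, 0, 0, 0.02], [0, 0, 0, 0, 0, 0, 0.02], [0, 0, 0, 0, 0, 0, 0.02]]}}

```text
time: 32.05
tcp_pos: [0.4606, -0.1097, 0.064]
eef_rot: [-0.0, 1.0, -0.021, 0.0]
contact_force: [0.4, -0.8, -0.9]
width: 0.0328
grasp_force: 40.1
```

```bash
python3 d.py .4612 -.1100 .0615 -2.4
python3 - <<'E'
from h import *
s=cap('scene'); cv2.imwrite('pics/g5s.png',cv2.resize(s['img'][160:260,220:460,::-1],None,fx=3,fy=3))
E
```

```text
t 32.05 tcp [ 0.4606 -0.1097  0.064 ] tool d [0.0006 0.0003 0.0025]
rotvec [-0.0003 -0.0002  0.0001] F [ 0.4 -0.8 -0.9] w 0.0328 40.1
```

View pics/g5s.png

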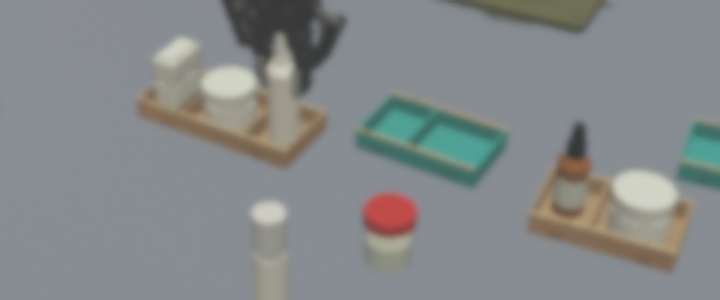

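All the other samples are in place, and the nozzle bottle hangs about 2.5 mm above the floor of its compartment. I'll lower it and release.

In the tool's units: 0.0015 m / 0.25 = 0.006, 0.001 m / 0.25 = 0.004.

Emit:
{"op": "creep_tool", "data": {"motion": [[0, 0, 0.006, 0, 0, 0, 0.02], [0, 0, 0.004, 0, 0, 0, 0.02], [0, 0, 0, 0, 0, 0, 0.02], [0, 0, 0, 0, 0, 0, 0.042], [0, 0, 0, 0, 0, 0, 0.042], [0, 0, 0, 0, 0, 0, 0.042]]}}

```text
time: 32.85
tcp_pos: [0.4602, -0.1096, 0.0609]
eef_rot: [-0.0, 1.0, -0.021, -0.0]
contact_force: [-0.1, 0.1, 0.3]
width: 0.0418
grasp_force: 0.0
```

Emit:
{"op": "creep_tool", "data": {"motion": [[0, 0, -0.12, 0, 0, 0, 0.042], [0, 0, -0.24, 0, 0, 0, 0.042], [0, 0, -0.24, 0, 0, 0, 0.042], [0, 0, -0.2, 0, 0, 0, 0.042], [0.16, -0.16, -0.08, 0, 0, 0, 0.05], [0.16, -0.16, -0.08, 0, 0, 0, 0.05], [0.16, -0.08, 0, 0, 0, 0, 0.05], [0, 0, 0, 0, 0, 0, 0.05], [0, 0, 0, 0, 0, 0, 0.05]]}}

```text
time: 33.98
tcp_pos: [0.5834, -0.0155, 0.3002]
eef_rot: [0.0, 1.0, -0.021, -0.002]
contact_force: [-1.2, -0.4, -0.3]
width: 0.05
grasp_force: 0.0
```

```bash
python3 - <<'E'
from h import *
c=cap('wrist','fin.png'); P=cloud(c)
yl=np.radians(-2.4);ys=np.radians(2.7)
B={'L':(np.array([.4584,-.1786]),yl),'S':(np.array([.4364,.2324]),ys)}
for n,b,x,y,lo,hi in(('noz','L',.461,-.11,.119,.14),('nozB','L',.461,-.11,.05,.085),('stick','L',.455,-.245,.068,.09),('jar','L',.457,-.18,.048,.06),('jar','S',.434,.258,.048,.06),('drop','S',.437,.191,.095,.12),('mist',0,.687,.004,.108,.13),('red',0,.5795,.066,.056,.08)):
    s=(P[...,2]>lo)&(P[...,2]<hi)&(abs(P[...,0]-x)<.04)&(abs(P[...,1]-y)<.033)
    Q=P[s]
    if len(Q)<6: print(n,'few');continue
    r=np.array(cv2.minAreaRect(Q[:,:2].astype(np.float32))[0]); q=r
    if b: o,a=B[b]; q=R.from_euler('z',-a).as_matrix()[:2,:2]@(r-o)
    print(n,b,r.round(4),'box frame',q.round(4),'ztop',np.percentile(Q[:,2],97).round(4))
E
```

```text
noz L [ 0.4633 -0.1121] box frame [0.0021 0.0667] ztop 0.1245
nozB L [ 0.4704 -0.105 ] box frame [0.0089 0.074 ] ztop 0.0842
stick L [ 0.4554 -0.2461] box frame [-0.0002 -0.0675] ztop 0.076
jar L [ 0.457  -0.1796] box frame [-0.0014 -0.0011] ztop 0.0541
jar S [0.4343 0.2577] box frame [-0.0009  0.0254] ztop 0.0542
drop S [0.4355 0.1886] box frame [-0.0029 -0.0437] ztop 0.1052
mist 0 [0.6875 0.0037] box frame [0.6875 0.0037] ztop 0.1133
red 0 [0.5793 0.0659] box frame [0.5793 0.0659] ztop 0.0623
```

View pics/fin.png

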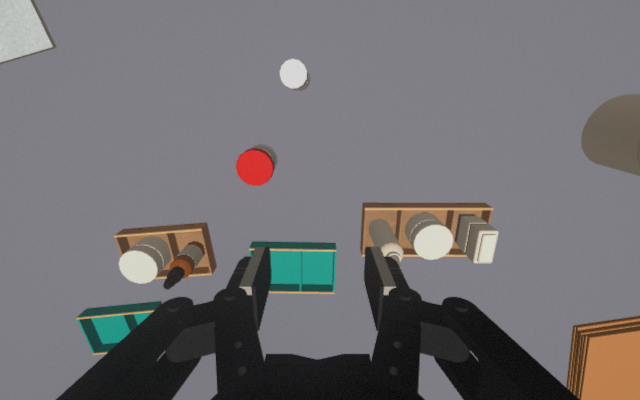

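The final view shows all five samples upright in their compartments: short box at (165,255), long box at (425,232). The mist bottle (293,73) and red jar (255,166) have not moved, and the arm is clear.

Emit:
{"op": "creep_tool", "data": {"motion": [[0, 0, 0, 0, 0, 0, 0.05], [0, 0, 0, 0, 0, 0, 0.05]]}}

```text
time: 34.28
tcp_pos: [0.584, -0.0155, 0.301]
eef_rot: [-0.0, 1.0, -0.021, -0.001]
contact_force: [0.5, 0.3, 0.5]
width: 0.0504
grasp_force: 0.0
```

```bash
python3 -c "from workcell import arm; print(arm.sign_off())"
```

```text
the job is handed in; nothing more can be done
None
```

Both trial boxes are made up and the job was handed in at 34 s; the last camera check showed all five samples upright and centred on their compartment floors, with the mist bottle and glass jar unmoved and the tub never approached, though the hand-in returned no verdict.

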